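# Fit an ink cartridge in the carton coder and lock it

## Robot

A 6-joint arm with a two-finger parallel gripper is mounted at the origin on a cart in front of the work surface, level with it; the furniture and walls round the work are solid. World frame = base frame: x ahead of the robot, y to its left, z up, the work surface at z = 0. Lengths are in m, angles in rad, forces in N, time in s.
With the tool pointing down it reaches from about 0.25 to 0.725 m from the base axis. Payload 4 kg.
Tool frame: the origin (TCP) lies at the very end of the fingers, on their centre line; the grasp point (between the pads) lies 19 mm behind it; z points along the fingers, y is the line along which they close (so a half turn about z gives the same grasp; the last joint's range is limited). The gripper opens to 85 mm and grips with 20 to 120 N. Pads are 22 mm wide; open, the fingers measure 114 mm over their backs; the gripper's body (76 mm by 85 mm) begins 54 mm behind the grasp point. The pads swing forward as they close: fully open they stand 13 mm farther back than shut.
Start: joints at [0, 0.241, 0.005, 1.335, 0, 1.571], TCP at [0.5, -0, 0.197] pointing down, gripper open.
Joint ranges: [-2.72, 2.72], [-1.05, 1.87], [-1.09, 1.28], [-1.99, 2.15], [-1.42, 1.44], [-3.14, 3.14]. Speed limits (rad/s): [2.79, 2.79, 3.14, 3.14, 3.14, 3.14].

## Interface

Orientations are given as a unit quaternion [x, y, z, w].
In Python, from workcell import monitor, viewer, job gives the robot as it stands.
- The arm moves only by the tool arm_command, never from a script. Its argument "increments" is a list of rows, each an object of numbers: "dx", "dy", "dz": the shift along the tool's x, y, z in cm; "wx", "wy", "wz": the turn, a rotation vector about the tool's x, y, z in rad; "grip": the finger opening in cm, from 0 to 8.54. In form: [{"dx": .., "dy": .., "dz": .., "wx": .., "wy": .., "wz": .., "grip": ..}, ...]. A call has 1 to 10 rows; each row is the pose to reach, as a shift and turn from the pose commanded when the call began, along the tool's axes at that moment; what a row does not reach only later rows make up. A row lasts 1/10 s, in which the tool goes at most 50 mm and 8.59 degrees, less where a joint would pass 70% of its speed; a pose out of reach is approached as far as the arm can. A call with a gripper value outside its range is refused whole. The fingers move at their own pace and stop on an object; the grip force is fixed at half the most. Time passes only in rows, so rows that repeat a pose let the fingers close. It gives the time, the measured TCP pose, the force, the opening and the grip force at its end, in the units of the state.
- monitor.get_obs(): the state, without advancing time (a new reading comes with each control period).
- viewer.camera(name): name is "scene" or "side" or "wrist"; returns (picture, depth): 480x640x3 uint8, red, green, blue; 480x640 float32, m along the optical axis (not along the pixel's ray), 0 where there is no reading.
- viewer.get_calibration(name): a dict with "fovy" (degrees; the focal length in pixels is half the picture's height over the tangent of half this angle, whatever the lens; pixels are square), "cx", "cy" (the principal point, pixels), "view" (4x4, takes a point from world to camera coordinates). Camera axes: x right, y up, looking along -z (the intrinsics and any distortion apply to the point x, -y, -z); pixel columns grow to the right and rows downward; lengths in m; the calibration is good to about 2 mm. A picture is of the moment at which its call begins: read the wrist's pose just before it. get_calibration takes no time and is no camera call; for the wrist camera it gives the pose at the moment of the call.
- job.job_done(): hands the job in; it is judged then, once.
The state is a dict: "clock": time; "joint_pos": joint angles; "joint_vel": joint speeds; "tau": joint torques, N m; "eef_pos": TCP position; "tool_rot": TCP orientation; "ft_force": force on the tool from outside, world axes, zero at the start; "ft_torque": the same for the moment, N m; "grip_width": finger opening in m; "grasp_force": force on a finger pad.
Only numpy, scipy, OpenCV 4.12 (cv2) and the standard library are available. Lean on these libraries where they do the work, as an engineer would, in place of code of your own. Each camera call takes 0.05 s, during which the arm holds its last target. There are 200 camera calls.

## Task

Fit the new ink cartridge, the one standing upright on the bench, into the open stall of the carton coder's print head, snout down and with its finger tab at the column end. Press it down until the stall's stiff seat is fully home, then swing the locking lever across over the cartridge to its stop. Leave the spent cartridge and the carton under the head where they are.

Things in the scene. Friction and masses are not known exactly. Their poses are not given: they have to be found in the camera images.
- cartridge: new ink cartridge, black with a pale label panel on each side, standing upright. Snout 40x22x10 mm below, body 60 (x) x 32 (y) x 48 (z) mm above it, and a finger tab 30x16x24 mm on top at its +x end (tab from x=-2 to +28 mm, y +-8 mm, z 58 to 82 mm). Origin: centre of the snout's underside; z up; x along the body towards the tab end. About 90 g. Grip it by the tab
- cartridge_tab (a point): centre of the top of the new cartridge's finger tab (13, 0, 82 mm in the cartridge's frame)
- coder: table-top carton coder, fixed: base plate 215x150x10 mm, an upright 38 mm aluminium column at its far (+x) end (top 140 mm above the bench) and on it, at the front, a grey print head 100 (x) x 74 (y) mm from 75 to 128 mm above the bench with an open-topped stall. Origin: on the bench straight under the stall's centre; x points from the stall to the column, z up
- stall (a point): centre of the stall's mouth, level with the print head's top face, 128 mm above the bench; axes as the coder's. The stall is 63.2 (x) x 35.2 (y) mm and its mouth flares by 4 mm on every side over the top 8 mm. A cartridge set in rests on the raised seat with its origin 46 mm below this point; pressed home, 54 mm below
- seat (a joint): stiff seat in the stall's floor, a frame with an opening for the snout: 0 raised, 0.008 m fully down; takes about 6 N and stays where it is pressed
- lever (a joint): steel locking lever on a vertical pivot at the front right corner of the head's top: 0 points straight to the front (coder -x), grows as it turns clockwise seen from above, 1.571 rad lies across the stall (pointing to coder +y) against its stop; stays where it is left. Its underside passes 2.5 mm over a cartridge that is home and strikes one that is not
- lever_pivot (a point): point on the lever's pivot axis at mid thickness of the lever, at (-22, -31, 138.5) mm in the coder's frame. The lever is 12 mm wide, 8 mm thick
- lever_knob (a point): centre of the top of the lever's upright black knob, 60 mm from the pivot axis; the knob is 16 mm in diameter and stands 24 mm above the lever's top face (4 to 28 mm above the pivot point)
- spent: spent cartridge of the same shape, lying on its side (top 32 mm above the bench); origin at the centre of its snout's underside
- carton: small closed carton 87x112x51 mm lying on the coder's base plate under the head; origin at its underside's centre
Not all that is in view belongs to the job. Leave any blue or turquoise look-alike of the cartridge alone.

How it is judged:
By the outcome, as a careful person would: the job done as asked, in the order asked, and still so for the second after the job is handed in, with the robot touching nothing.
It also fails if it takes over 51 s, if anything falls off the work surface, if the arm or the gripper's body presses on something with over 40 N, if the wrist force passes 120 N, or if a joint passes its speed limit or range.

## Working session

There is one attempt and no reset: what is moved stays moved. The work goes in short steps, Python scripts to look and compute and a tool call to move; the robot and the scene stay as the last step left them, time stands still between calls to the robot, and variables do not carry over. Pictures are saved under pics/ and viewed, at most 10 in all, crops included, and the job is handed in when it is done.

Besides the shell and the picture viewer there is one more tool, called after "Request:" by a JSON object that holds its "api" and its "payload". arm_command: Moves the arm, as the interface text tells. Its arguments: {"type":"object","properties":{"increments":{"type":"array","items":{"type":"object","properties":{"dx":{"type":"number"},"dy":{"type":"number"},"dz":{"type":"number"},"wx":{"type":"number"},"wy":{"type":"number"},"wz":{"type":"number"},"grip":{"type":"number"}}}}},"required":["increments"]}

```bash
mkdir -p pics; ls
cat > h.py <<'E'
import numpy as np, cv2
from workcell import monitor, viewer, job
def cal(n):
    c=viewer.get_calibration(n); f=240/np.tan(np.radians(c['fovy'])/2); return c,f
def grab(n):
    c,f=cal(n); p,d=viewer.camera(n); return p,d,c,f
def pts(d,c,f):
    v,u=np.mgrid[0:480,0:640]
    P=np.stack([(u-c['cx'])/f*d,-(v-c['cy'])/f*d,-d,np.ones_like(d)],-1)
    return (P@np.linalg.inv(np.array(c['view'])).T)[...,:3]
E
python3 - <<'E'
from h import *
for n in ['scene','side']:
    p,d,c,f=grab(n); cv2.imwrite(f'pics/{n}0.png',p[...,::-1]); np.savez(f'{n}0.npz',p=p,d=d,f=f,c=np.array(c,dtype=object)); print(n,{k:(np.round(v,3).tolist() if k=='view' else v) for k,v in c.items()})
print(monitor.get_obs())
E
```

```text
pics
scene {'fovy': 46.6770278250358, 'cx': 324.76788033394496, 'cy': 242.7578686832624, 'view': [[0.757, -0.654, 0.009, -0.389], [0.442, 0.521, 0.73, -0.365], [-0.482, -0.548, 0.683, -0.73], [0.0, 0.0, 0.0, 1.0]]}
side {'fovy': 56.33901280714633, 'cx': 318.2901460114398, 'cy': 244.09134886585792, 'view': [[0.983, -0.181, -0.0, -0.535], [0.072, 0.389, 0.919, -0.189], [-0.166, -0.903, 0.395, -0.741], [0.0, 0.0, 0.0, 1.0]]}
{'clock': 0.1, 'joint_pos': array([ 3.28500141e-05,  2.41346428e-01,  3.86220280e-03,  1.33519980e+00,
       -1.74461764e-07,  1.57081067e+00]), 'joint_vel': array([-0.00125621, -0.00089161,  0.00362336,  0.00035932,  0.00014705,
        0.00101317]), 'tau': array([-3.57412864e-04, -3.73140085e+01,  2.53010201e+01,  1.07858295e-02,
        2.43542411e-05, -2.54672034e-05]), 'eef_pos': array([4.99371852e-01, 1.63455090e-05, 1.96598891e-01]), 'tool_rot': array([ 7.07099925e-01,  7.07113008e-01, -6.67477742e-04, -6.67322880e-04]), 'ft_force': array([-0.29799217,  0.00870779, -0.20564178]), 'ft_torque': array([ 0.00223189, -0.03313679, -0.00628846]), 'grasp_force': 0.0, 'grip_width': 0.08512450425262677}
```

View pics/scene0.png

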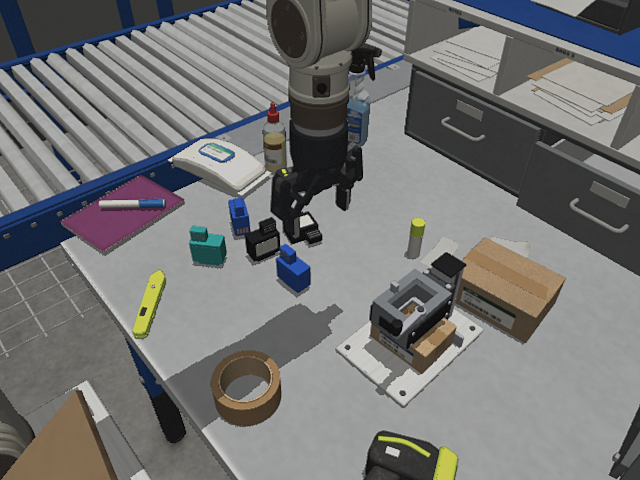

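View pics/side0.png

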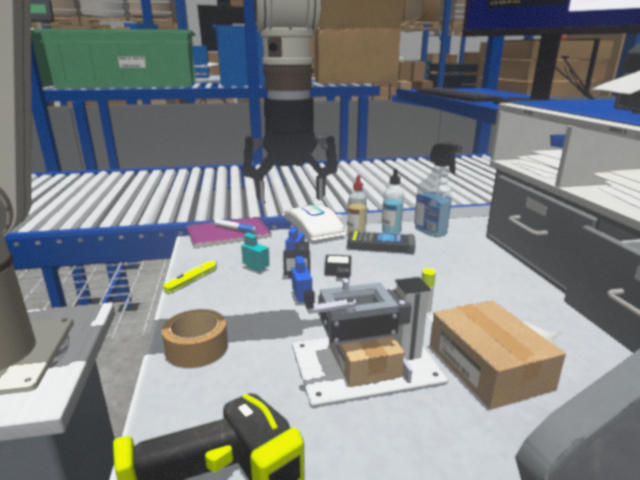

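The scene view shows these candidates: black upright at (263,240), black lying on its side with its label up at (303,228) (the spent one), teal at (208,247), and blue at (238,215) and (294,270). I choose the black upright one at (263,240). The coder head is at (412,305), with the column at about (448,270). Next I check the choice in a close crop and measure from depth.

Run:
```python
from h import *
z=np.load('scene0.npz',allow_pickle=True); p,d,f,c=z['p'],z['d'],float(z['f']),z['c'].item()
a=cv2.resize(p[205:275,225:325],(800,560),interpolation=cv2.INTER_CUBIC)
b=cv2.resize(p[240:400,330:490],(600,600),interpolation=cv2.INTER_CUBIC)
cv2.imwrite('pics/cropA.png',a[...,::-1]);cv2.imwrite('pics/cropB.png',b[...,::-1])
P=pts(d,c,f); hsv=cv2.cvtColor(p,cv2.COLOR_RGB2HSV)
x=P[300:,200:400]; print('bench z',np.median(P[300:330,240:300,2]))
# black cartridge: by height histograms
def rep(r0,r1,c0,c1,zl,zh,mask=None):
    Q=P[r0:r1,c0:c1].reshape(-1,3); m=(Q[:,2]>zl)&(Q[:,2]<zh)
    if mask is not None: m&=mask[r0:r1,c0:c1].ravel()
    Q=Q[m]
    if len(Q)<5: print('few',len(Q));return
    r=cv2.minAreaRect((Q[:,:2]*1000).astype(np.float32)); print(len(Q),r,np.median(Q[:,2]))
blk=(hsv[...,2]<90)&(hsv[...,1]<110)
rep(215,262,244,285,.076,.088,blk)
rep(215,262,244,285,.052,.062,blk)
rep(215,262,244,285,.005,.09)
rep(265,350,365,470,.122,.131)
rep(250,350,365,470,.135,.145)
rep(250,350,365,470,.15,.18)
rep(330,410,330,490,.006,.014)
```

```text
bench z -0.0012005507355102862
104 ((538.3423461914062, 163.80133056640625), (93.17070770263672, 29.657535552978516), 81.93738555908203) 0.08003783777741502
296 ((512.875244140625, 184.3245391845703), (82.6672134399414, 64.69171905517578), 49.578067779541016) 0.056625670892088475
1293 ((533.669921875, 194.16099548339844), (149.607666015625, 81.4588623046875), 59.02568054199219) 0.05199571917798096
1563 ((606.4029541015625, -126.251708984375), (155.19129943847656, 76.53972625732422), 3.827406167984009) 0.12644610498039355
875 ((588.3209228515625, -125.82245635986328), (202.216064453125, 71.10023498535156), 11.272005081176758) 0.13927310218431332
150 ((498.7606201171875, -167.31884765625), (14.793577194213867, 15.079379081726074), 70.23673248291016) 0.1640397836953073
3773 ((594.2637939453125, -127.08692932128906), (211.92124938964844, 150.80084228515625), 2.946958065032959) 0.008832701936345333
```

View pics/cropA.png

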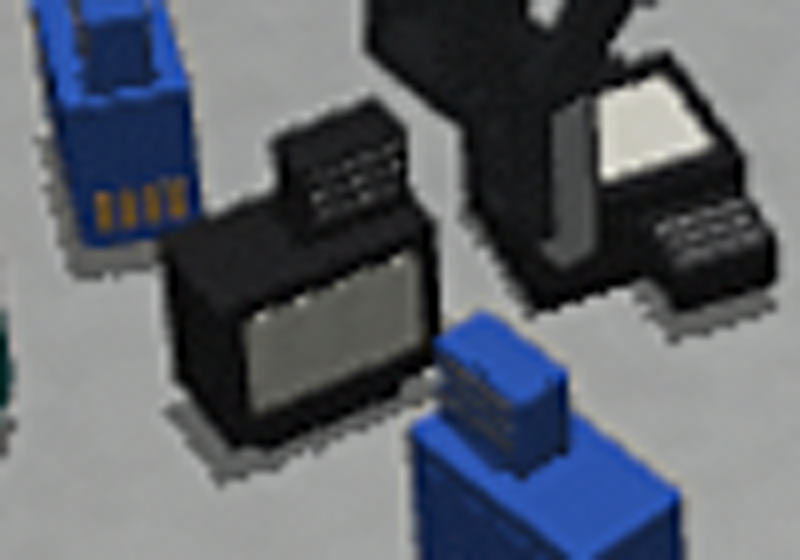

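View pics/cropB.png

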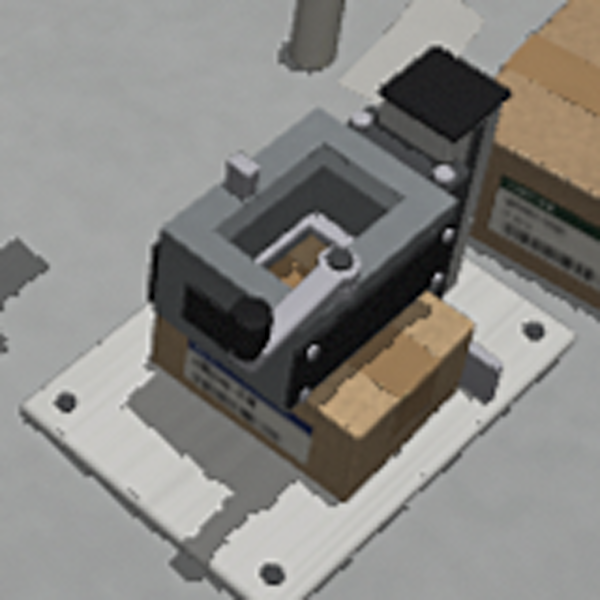

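The crop confirms it: the upright black cartridge with its label panel has the tab at its right (far) end, and the lying spent one is separate. The coder crop shows the lever pointing to the front with the knob towards -x, and the column at +x. I move over to look from close by.

Request:
{"api": "arm_command", "payload": {"increments": [{"dx": 4,"dy": 0.5,"dz": -1,"wz": -0.15},{"dx": 8,"dy": 1,"dz": -2,"wz": -0.3},{"dx": 12,"dy": 1.5,"dz": -3,"wz": -0.45},{"dx": 15,"dy": 1.5,"dz": -4,"wz": -0.6},{"dx": 16.5,"dy": 1.5,"dz": -5,"wz": -0.75},{"dx": 16.5,"dy": 1.5,"dz": -5,"wz": -0.9},{"dx": 16.5,"dy": 1.5,"dz": -5,"wz": -1.05},{"dx": 16.5,"dy": 1.5,"dz": -5,"wz": -1.2},{"dx": 16.5,"dy": 1.5,"dz": -5,"wz": -1.35},{"dx": 16.5,"dy": 1.5,"dz": -5,"wz": -1.5}]}}

```text
validation failed for argument at $.in...
```

Run:
```python
from h import *
o=monitor.get_obs(); print(o['joint_pos'],o['eef_pos'],o['tool_rot'])
n='wrist'; p,d,c,f=grab(n); cv2.imwrite('pics/w1.png',p[...,::-1]); np.savez('w1.npz',p=p,d=d,f=f,c=np.array(c,dtype=object)); print(c,f,(d>0).mean(),np.median(d[d>0]))
```

```text
[ 3.28500141e-05  2.41346428e-01  3.86220280e-03  1.33519980e+00
 -1.74461764e-07  1.57081067e+00] [4.99371852e-01 1.63455090e-05 1.96598891e-01] [ 7.07099925e-01  7.07113008e-01 -6.67477742e-04 -6.67322880e-04]
{'fovy': 71.0709389381725, 'cx': 322.0043804323698, 'cy': 234.64866419346697, 'view': array([[ 9.99998766e-01, -7.41398592e-04, -1.38519327e-03,
        -4.98915470e-01],
       [ 2.91902216e-04,  9.53980090e-01, -2.99869809e-01,
         3.83636999e-02],
       [ 1.54376985e-03,  2.99869035e-01,  9.53979129e-01,
        -3.80367587e-01],
       [ 0.00000000e+00,  0.00000000e+00,  0.00000000e+00,
         1.00000000e+00]])} 336.0273820733339 0.99615234375 0.35230494
```

View pics/w1.png

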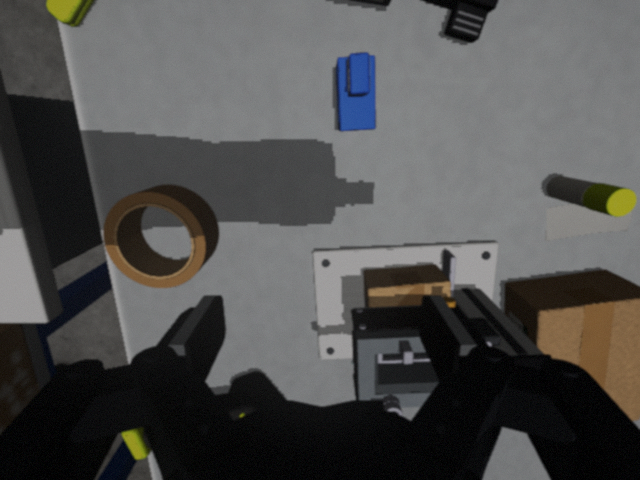

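The wrist view looks ahead of the tool towards +y. Blue is at (356,92), the spent tab at (465,25), and the coder is partly hidden by the fingers at (420,360). The move was refused for its form, so I resend it with all keys, stepping towards +y to see the cartridge.

Request:
{"api": "arm_command", "payload": {"increments": [{"dx": 3,"dy": 1,"dz": -1,"wx": 0,"wy": 0,"wz": 0,"grip": 8.5},{"dx": 6,"dy": 2,"dz": -2,"wx": 0,"wy": 0,"wz": 0,"grip": 8.5},{"dx": 8,"dy": 2,"dz": -3,"wx": 0,"wy": 0,"wz": 0,"grip": 8.5},{"dx": 8,"dy": 2,"dz": -3,"wx": 0,"wy": 0,"wz": 0,"grip": 8.5},{"dx": 8,"dy": 2,"dz": -3,"wx": 0,"wy": 0,"wz": 0,"grip": 8.5}]}}

```text
clock: 0.65
eef_pos: [0.5198, 0.0801, 0.227]
tool_rot: [0.707, 0.707, -0.0, -0.0]
ft_force: [-0.1, -0.3, -0.0]
grip_width: 0.0852
grasp_force: 0.0
```

Run:
```python
from h import *
o=monitor.get_obs(); print(o['joint_pos'],o['eef_pos'],o['tool_rot'])
n='wrist'; p,d,c,f=grab(n); cv2.imwrite('pics/w2.png',p[...,::-1]); np.savez('w2.npz',p=p,d=d,f=f,c=np.array(c,dtype=object)); print((d>0).mean())
```

```text
[ 1.53185852e-01  2.82999314e-01  1.38167597e-01  1.42665870e+00
 -4.91333619e-04  1.72295370e+00] [0.51976666 0.08008185 0.22700486] [ 7.06742943e-01  7.07470305e-01 -4.25137356e-04 -7.11337061e-06]
0.99587890625
```

View pics/w2.png

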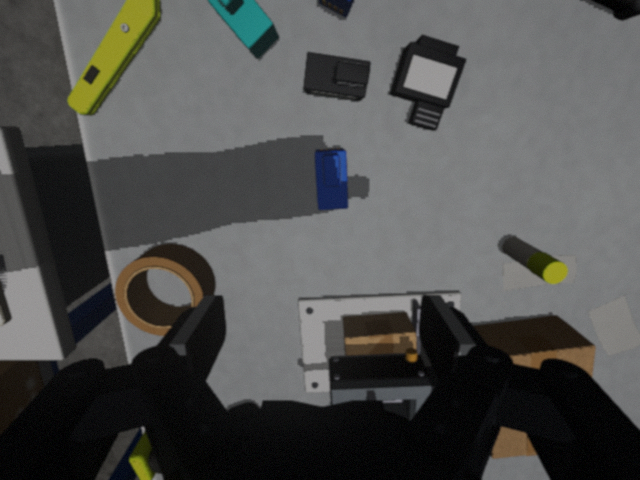

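The wrist view shows the black upright cartridge at (337,75), tab towards +x at about (351,72). The spent one is at (430,82), blue at (332,180) and teal at (243,22). Now I measure.

Run:
```python
from h import *
def load(n):
    z=np.load(n,allow_pickle=True); return z['p'],z['d'],float(z['f']),z['c'].item()
def rep(P,r0,r1,c0,c1,zl,zh,name):
    m=((P[r0:r1,c0:c1,2]>zl)&(P[r0:r1,c0:c1,2]<zh)).astype(np.uint8)
    k,l,s,_=cv2.connectedComponentsWithStats(m); i=1+np.argmax(s[1:,4]); Q=P[r0:r1,c0:c1][l==i]
    r=cv2.minAreaRect((Q[:,:2]*1000).astype(np.float32)); print(name,len(Q),np.round(r[0],1),np.round(r[1],1),round(r[2],1),np.round(np.median(Q,0),4))
p,d,f,c=load('w2.npz');P=pts(d,c,f)
rep(P,40,110,295,380,.073,.09,'tab'); rep(P,40,110,295,380,.045,.07,'body'); rep(P,40,110,295,380,.045,.09,'all')
rep(P,140,220,305,360,.073,.09,'bluetab');rep(P,140,220,305,360,.04,.09,'blue')
rep(P,30,135,385,470,.02,.045,'spent')
print('bench',np.median(P[230:270,300:450,2]))
# colour silhouette on planes
p1,d1,f1,c1=load('w1.npz');P1=pts(d1,c1,f1)
rep(P1,230,370,305,505,.004,.02,'plate'); rep(P1,300,420,340,440,.122,.134,'headtop')
p,d,f,c=load('scene0.npz');P=pts(d,c,f)
rep(P,240,400,330,490,.122,.134,'s headtop'); rep(P,240,290,420,470,.137,.15,'s column'); rep(P,240,400,330,490,.15,.175,'s knob');rep(P,240,410,330,490,.006,.015,'s plate')
```

```text
tab 743 [546.2 204.2] [17.2 30. ] 81.7 [0.5458 0.2036 0.0823]
body 1711 [533.3 205.7] [32.6 60. ] 82.3 [0.5242 0.2037 0.0585]
all 2465 [533.3 205.7] [32.6 60. ] 82.3 [0.5327 0.2036 0.059 ]
bluetab 566 [528.9 119.3] [16.9 30.2] 4.0 [0.529  0.1201 0.0823]
blue 1855 [529.7 106.6] [32.8 59.8] 3.3 [0.529  0.1103 0.0589]
spent 4319 [627.1 202.5] [81.8 60.5] 74.6 [0.6294 0.2072 0.0323]
bench 0.00037542818713523496
plate 8841 [ 598.5 -125.6] [214.7 150. ] 3.0 [ 0.5426 -0.082   0.0105]
headtop 3037 [ 566.4 -127.9] [70.9 76.2] 3.0 [ 0.5535 -0.1259  0.1282]
s headtop 1430 [ 580.  -128.3] [101.9  77.2] 3.6 [ 0.5887 -0.12    0.1265]
s column 462 [ 666.7 -123.4] [44.3 41.5] 3.6 [ 0.6658 -0.1239  0.1388]
s knob 150 [ 498.8 -167.3] [14.8 15.1] 70.2 [ 0.4967 -0.1691  0.164 ]
s plate 4236 [ 596.2 -127. ] [215.7 150.8] 2.9 [ 0.5335 -0.1564  0.0089]
```

Request:
{"api": "arm_command", "payload": {"increments": [{"dx": 3,"dy": 0.6,"dz": 0,"wx": 0,"wy": 0,"wz": -0.145,"grip": 4.5},{"dx": 6,"dy": 1.2,"dz": 0,"wx": 0,"wy": 0,"wz": -0.29,"grip": 4.5},{"dx": 9,"dy": 1.8,"dz": 0,"wx": 0,"wy": 0,"wz": -0.435,"grip": 4.5},{"dx": 11,"dy": 2.3,"dz": 1,"wx": 0,"wy": 0,"wz": -0.58,"grip": 4.5},{"dx": 12.4,"dy": 2.6,"dz": 2,"wx": 0,"wy": 0,"wz": -0.725,"grip": 4.5},{"dx": 12.4,"dy": 2.6,"dz": 3,"wx": 0,"wy": 0,"wz": -0.87,"grip": 4.5},{"dx": 12.4,"dy": 2.6,"dz": 4,"wx": 0,"wy": 0,"wz": -1.015,"grip": 4.5},{"dx": 12.4,"dy": 2.6,"dz": 5,"wx": 0,"wy": 0,"wz": -1.16,"grip": 4.5},{"dx": 12.4,"dy": 2.6,"dz": 6,"wx": 0,"wy": 0,"wz": -1.305,"grip": 4.5},{"dx": 12.4,"dy": 2.6,"dz": 7,"wx": 0,"wy": 0,"wz": -1.436,"grip": 4.5}]}}

```text
clock: 1.7
eef_pos: [0.5457, 0.2024, 0.1562]
tool_rot: [0.065, 0.998, -0.0, -0.001]
ft_force: [0.4, 0.7, 0.1]
grip_width: 0.0449
grasp_force: 0.0
```

Request:
{"api": "arm_command", "payload": {"increments": [{"dx": 0,"dy": 0,"dz": 0,"wx": 0,"wy": 0,"wz": 0,"grip": 4.5},{"dx": 0,"dy": 0,"dz": 0,"wx": 0,"wy": 0,"wz": 0,"grip": 4.5}]}}

```text
clock: 1.9
eef_pos: [0.5457, 0.2029, 0.157]
tool_rot: [0.069, 0.998, -0.0, -0.001]
ft_force: [-0.1, -0.7, 0.4]
grip_width: 0.0452
grasp_force: 0.0
```

Run:
```python
from h import *
from scipy.spatial.transform import Rotation as R
o=monitor.get_obs(); print(o['joint_pos'],o['eef_pos'],R.from_quat(o['tool_rot']).as_matrix().round(4))
```

```text
[ 3.56070745e-01  4.23983094e-01  1.59718481e-01  1.30788066e+00
 -1.43121291e-04  4.94895234e-01] [0.5457452  0.20292395 0.15701122] [[-9.904e-01  1.384e-01 -1.200e-03]
 [ 1.384e-01  9.904e-01 -6.000e-04]
 [ 1.100e-03 -8.000e-04 -1.000e+00]]
```

Request:
{"api": "arm_command", "payload": {"increments": [{"dx": 0,"dy": 0.12,"dz": 3,"wx": 0,"wy": 0,"wz": 0,"grip": 4.5},{"dx": 0,"dy": 0.12,"dz": 6,"wx": 0,"wy": 0,"wz": 0,"grip": 4.5},{"dx": 0,"dy": 0.12,"dz": 8,"wx": 0,"wy": 0,"wz": 0,"grip": 4.5},{"dx": 0,"dy": 0.12,"dz": 9.3,"wx": 0,"wy": 0,"wz": 0,"grip": 4.5},{"dx": 0,"dy": 0.12,"dz": 9.6,"wx": 0,"wy": 0,"wz": 0,"grip": 4.5},{"dx": 0,"dy": 0.12,"dz": 9.6,"wx": 0,"wy": 0,"wz": 0,"grip": 4.5}]}}

```text
clock: 2.5
eef_pos: [0.5465, 0.2052, 0.0618]
tool_rot: [0.068, 0.998, 0.0, 0.0]
ft_force: [0.5, 1.0, 0.5]
grip_width: 0.045
grasp_force: 0.0
```

Request:
{"api": "arm_command", "payload": {"increments": [{"dx": 0,"dy": 0,"dz": 0,"wx": 0,"wy": 0,"wz": 0,"grip": 0.8},{"dx": 0,"dy": 0,"dz": 0,"wx": 0,"wy": 0,"wz": 0,"grip": 0.8},{"dx": 0,"dy": 0,"dz": 0,"wx": 0,"wy": 0,"wz": 0,"grip": 0.8},{"dx": 0,"dy": 0,"dz": 0,"wx": 0,"wy": 0,"wz": 0,"grip": 0.8},{"dx": 0,"dy": 0,"dz": 0,"wx": 0,"wy": 0,"wz": 0,"grip": 0.8},{"dx": 0,"dy": 0,"dz": 0,"wx": 0,"wy": 0,"wz": 0,"grip": 0.8}]}}

```text
clock: 3.1
eef_pos: [0.5462, 0.2052, 0.0615]
tool_rot: [0.067, 0.998, 0.0, 0.0]
ft_force: [0.2, -1.3, 0.5]
grip_width: 0.0081
grasp_force: 0.0
```

Run:
```python
from h import *
p,d,c,f=grab('wrist'); q,_,_,_=grab('scene'); s,_,_,_=grab('side')
im=np.hstack([cv2.resize(p,(400,300)),cv2.resize(q[190:280,220:340],(400,300),interpolation=cv2.INTER_CUBIC)])
im2=np.hstack([cv2.resize(s[200:320,220:380],(400,300),interpolation=cv2.INTER_CUBIC),np.zeros((300,400,3),np.uint8)])
cv2.imwrite('pics/chk.png',np.vstack([im,im2])[...,::-1])
```

```text
(no output)
```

View pics/chk.png

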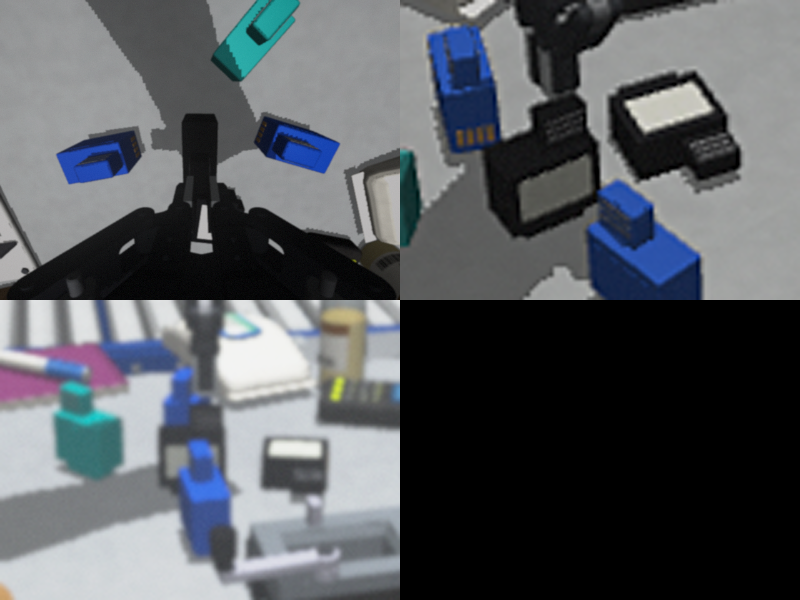

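Run:
```python
from h import *
z=np.load('scene0.npz',allow_pickle=True); P0=pts(z['d'],z['c'].item(),float(z['f']))
p,d,c,f=grab('scene');P=pts(d,c,f)
w,dw,cw,fw=grab('wrist');W=pts(dw,cw,fw)
o=monitor.get_obs();print(o['eef_pos'],o['grip_width'],o['grasp_force'])
# scene pixels on tab: crop coords/3.33+offset
for (x,y) in [(565,120),(560,95),(575,140),(555,70),(545,40),(520,150),(510,200),(650,215)]:
    u,v=int(220+(x-400)/400*120),int(190+y/300*90); print('scene',(u,v),P[v,u].round(4),P0[v,u].round(4),p[v,u])
for (x,y) in [(200,125),(200,150),(200,170),(195,185),(203,222),(190,230),(215,230),(110,160),(290,145)]:
    u,v=int(x*1.6),int(y*1.6); print('wrist',(u,v),W[v,u].round(4),w[v,u])
```

```text
[0.54613092 0.20516603 0.06135371] 0.008414534281706736 0.0
scene (269, 226) [0.544  0.1959 0.0736] [0.5447 0.1969 0.0725] [22 20 20]
scene (268, 218) [0.5431 0.1958 0.094 ] [0.5511 0.2077 0.0818] [46 46 48]
scene (272, 232) [0.5466 0.1912 0.0601] [0.5491 0.195  0.056 ] [22 20 23]
scene (266, 211) [0.536  0.1897 0.1187] [6.147e-01 3.090e-01 2.000e-04] [20 19 20]
scene (263, 202) [0.5297 0.1875 0.1443] [6.278e-01 3.376e-01 6.000e-04] [21 21 25]
scene (256, 235) [0.5211 0.2081 0.0556] [0.5219 0.2094 0.0542] [21 21 21]
scene (253, 250) [0.501  0.1918 0.0405] [0.502  0.1935 0.0386] [18 17 18]
scene (295, 254) [0.5337 0.1044 0.0743] [0.5329 0.1033 0.0756] [ 6 24 65]
wrist (320, 200) [0.5064 0.2098 0.0582] [19 19 14]
wrist (320, 240) [0.5285 0.2068 0.06  ] [17 16 17]
wrist (320, 272) [0.5379 0.2056 0.0828] [19 19 20]
wrist (312, 296) [0.5342 0.203  0.1145] [18 19 22]
wrist (324, 355) [0.6245 0.1963 0.033 ] [186 183 183]
wrist (304, 368) [0.5465 0.1992 0.1424] [20 19 19]
wrist (344, 368) [0.5377 0.2132 0.1554] [12 13 15]
wrist (176, 256) [0.5211 0.1338 0.0784] [25 28 53]
wrist (464, 232) [0.5265 0.2777 0.0826] [ 31  76 186]
```

Run:
```python
from h import *
z=np.load('scene0.npz',allow_pickle=True); D0=z['d']
p,d,c,f=grab('scene');P=pts(d,c,f)
for v in range(206,232,2):
    print(v,' '.join('(%d %d %d)%s'%(*(P[v,u]*1000).round(),'*' if D0[v,u]-d[v,u]>.006 else ' ') for u in range(258,280,3)))
o=monitor.get_obs();print(o['joint_pos'],o['ft_force'],o['tau'])
```

```text
206 (536 215 115)* (533 200 126)* (536 195 127)* (528 174 144)* (533 171 144)  (637 314 -1)  (641 309 0)  (647 305 0) 
208 (534 213 112)* (532 199 122)* (536 196 122)* (536 186 128)* (545 189 121)  (554 192 115)  (637 302 1)  (644 302 -3) 
210 (535 214 106)* (535 204 113)* (536 196 117)* (539 191 119)* (544 189 117)  (555 194 108)  (635 300 -2)  (640 297 -3) 
212 (534 214 102)* (539 212 100)* (537 198 110)* (537 188 117)* (543 188 113)* (550 188 110)  (630 293 -1)  (635 290 -1) 
214 (596 313 -1)  (539 212 96)* (536 197 107)* (537 189 111)* (544 189 107)* (547 185 109)* (624 286 1)  (632 286 -2) 
216 (593 309 -2)  (597 303 0)  (536 198 101)* (537 190 106)* (543 188 104)* (617 287 -1)  (623 285 -3)  (103 -465 769)*
218 (590 304 -2)  (594 299 -1)  (534 196 99)  (541 196 95)* (555 207 80)  (559 203 81)  (616 276 1)* (624 275 -3) 
220 (585 297 -1)  (590 293 -1)  (542 209 81)  (548 207 79)  (551 202 80)  (556 199 80)  (614 273 -1)  (618 267 1) 
222 (582 294 -3)  (533 206 83)  (538 202 83)  (544 201 80)  (548 197 81)  (551 193 82)  (610 268 -1)  (616 265 -3) 
224 (578 287 -1)  (531 202 82)  (534 197 83)  (541 197 79)  (548 198 75)  (552 194 76)  (606 261 0)  (611 259 -2) 
226 (574 281 -1)* (528 198 81)  (534 198 78)  (539 196 76)  (546 196 72)  (552 195 69)  (602 257 -1)  (605 251 2) 
228 (535 221 56)  (529 200 74)  (534 198 73)  (103 -465 769)* (545 194 70)  (552 195 65)  (599 253 -1)  (603 248 -1) 
230 (532 216 57)  (528 201 69)  (533 198 69)  (540 197 65)  (546 196 63)  (553 197 58)  (557 192 59)  (599 243 -1) 
[ 3.59356029e-01  4.92705393e-01  8.36883130e-03  1.08655778e+00
 -3.09391271e-06  4.94172466e-01] [-0.10437727 -0.16590213 -0.22405573] [ 1.40201955e-03 -4.68598902e+01  2.31313884e+01  2.72925419e-03
  1.88245949e-04  5.71442183e-05]
```

Run:
```python
from h import *
z=np.load('scene0.npz',allow_pickle=True); P0=pts(z['d'],z['c'].item(),float(z['f']))
m=(np.abs(P0[...,0]-.5)<.1)&(np.abs(P0[...,1])<.06)&(P0[...,2]>.14)
Q=P0[m];print('start: finger lowest z',np.percentile(Q[:,2],[0,.5,1,2,5]))
c,f=cal('wrist');V=np.array(c['view']);C=np.linalg.inv(V)[:3,3];o=monitor.get_obs();print('cam',C,'tcp',o['eef_pos'])
w,dw,cw,fw=grab('wrist');W=pts(dw,cw,fw)
for v in range(250,330,6): print(v,' '.join('(%d %d %d)'%tuple((W[v,u]*1000).round()) for u in range(296,350,8)))
```

```text
start: finger lowest z [0.2409781  0.25073988 0.25534742 0.26511722 0.29304008]
cam [0.46988843 0.21584961 0.23843497] tcp [0.54613588 0.20516456 0.06136081]
250 (533 192 58) (534 197 58) (530 202 70) (531 207 70) (532 211 69) (536 215 60) (537 219 58)
256 (537 192 57) (537 196 58) (530 203 79) (531 207 78) (532 211 78) (540 214 59) (540 219 59)
262 (541 191 58) (532 198 81) (533 202 81) (533 206 82) (533 210 83) (535 214 80) (544 219 59)
268 (544 191 58) (536 198 80) (535 202 83) (536 206 82) (537 210 82) (539 214 79) (548 218 58)
274 (548 190 58) (539 197 81) (539 201 82) (539 205 82) (540 209 82) (551 213 59) (552 218 58)
280 (551 190 59) (542 197 80) (541 201 83) (543 205 82) (543 209 83) (555 213 58) (555 217 59)
286 (554 189 61) (534 199 104) (535 203 104) (546 205 82) (546 209 83) (536 213 105) (536 217 105)
292 (538 195 102) (533 200 112) (534 203 110) (549 204 82) (550 208 83) (535 213 111) (536 216 111)
298 (537 195 108) (534 200 115) (534 203 116) (553 204 82) (553 208 83) (536 213 115) (536 216 115)
304 (534 197 121) (535 200 120) (534 203 121) (556 203 82) (557 207 82) (535 212 121) (537 216 120)
310 (534 197 125) (534 200 125) (534 203 126) (560 203 81) (560 207 83) (535 212 126) (536 215 125)
316 (533 198 131) (534 200 129) (537 203 125) (594 198 31) (595 203 30) (536 212 129) (536 215 129)
322 (532 198 136) (534 201 133) (539 203 126) (598 197 32) (598 203 33) (536 212 133) (536 215 133)
328 (533 198 138) (533 201 139) (541 202 127) (602 196 33) (603 202 33) (539 212 133) (535 215 139)
```

The point clouds show the fingertips actually sit about 39 mm higher than the reported TCP: front face bottom at z≈0.10 against 0.061, confirmed by both cameras. So the fingers closed above the tab and nothing moved. I open and go down further, watching the force.

Request:
{"api": "arm_command", "payload": {"increments": [{"dx": 0,"dy": -0.1,"dz": 0,"wx": 0,"wy": 0,"wz": 0,"grip": 4.5},{"dx": 0,"dy": -0.1,"dz": 0,"wx": 0,"wy": 0,"wz": 0,"grip": 4.5},{"dx": 0,"dy": -0.1,"dz": 0,"wx": 0,"wy": 0,"wz": 0,"grip": 4.5},{"dx": 0,"dy": -0.1,"dz": 0,"wx": 0,"wy": 0,"wz": 0,"grip": 4.5},{"dx": 0,"dy": -0.1,"dz": 1,"wx": 0,"wy": 0,"wz": 0,"grip": 4.5},{"dx": 0,"dy": -0.1,"dz": 2,"wx": 0,"wy": 0,"wz": 0,"grip": 4.5},{"dx": 0,"dy": -0.1,"dz": 3,"wx": 0,"wy": 0,"wz": 0,"grip": 4.5},{"dx": 0,"dy": -0.1,"dz": 3.6,"wx": 0,"wy": 0,"wz": 0,"grip": 4.5},{"dx": 0,"dy": -0.1,"dz": 3.6,"wx": 0,"wy": 0,"wz": 0,"grip": 4.5}]}}

```text
clock: 4.35
eef_pos: [0.5447, 0.2037, 0.0236]
tool_rot: [0.067, 0.998, -0.001, -0.002]
ft_force: [-0.5, 0.5, 0.2]
grip_width: 0.045
grasp_force: 0.0
```

Request:
{"api": "arm_command", "payload": {"increments": [{"dx": 0,"dy": 0,"dz": 0,"wx": 0,"wy": 0,"wz": 0,"grip": 0.8},{"dx": 0,"dy": 0,"dz": 0,"wx": 0,"wy": 0,"wz": 0,"grip": 0.8},{"dx": 0,"dy": 0,"dz": 0,"wx": 0,"wy": 0,"wz": 0,"grip": 0.8},{"dx": 0,"dy": 0,"dz": 0,"wx": 0,"wy": 0,"wz": 0,"grip": 0.8},{"dx": 0,"dy": 0,"dz": 0,"wx": 0,"wy": 0,"wz": 0,"grip": 0.8},{"dx": 0,"dy": 0,"dz": 0,"wx": 0,"wy": 0,"wz": 0,"grip": 0.8}]}}

```text
clock: 4.95
eef_pos: [0.5466, 0.2043, 0.0259]
tool_rot: [0.067, 0.998, 0.0, 0.001]
ft_force: [-0.1, -0.3, 2.1]
grip_width: 0.0147
grasp_force: 59.4
```

Run:
```python
from h import *
w,dw,cw,fw=grab('wrist');W=pts(dw,cw,fw); print(monitor.get_obs()['eef_pos'],monitor.get_obs()['joint_pos'])
for v in range(226,330,8): print(v,' '.join('(%d %d %d)'%tuple((W[v,u]*1000).round()) for u in range(288,364,8)))
```

```text
[0.54656328 0.20435169 0.02594521] [ 3.57820634e-01  5.26487818e-01 -3.74555791e-02  1.00556906e+00
 -4.85263271e-05  4.92671804e-01]
226 (510 194 57) (510 198 59) (510 202 59) (511 205 59) (511 209 58) (512 212 59) (512 216 58) (513 219 58) (513 223 58) (531 231 0)
234 (513 194 58) (514 197 58) (514 201 59) (515 204 58) (515 208 59) (515 212 59) (516 215 58) (516 219 58) (517 222 58) (537 230 0)
242 (517 193 58) (517 197 59) (518 200 59) (518 204 59) (519 208 59) (519 211 59) (520 215 58) (520 218 60) (521 222 58) (542 230 0)
250 (521 192 58) (521 196 59) (521 200 59) (522 203 60) (523 207 58) (523 211 59) (524 214 58) (524 218 59) (525 222 58) (547 229 0)
258 (525 192 57) (525 195 58) (525 199 59) (526 203 59) (526 206 59) (527 210 59) (528 214 58) (528 217 58) (529 221 58) (553 229 0)
266 (552 182 0) (529 195 59) (529 199 59) (530 202 58) (530 206 59) (531 210 59) (531 213 58) (532 217 58) (532 221 59) (558 228 1)
274 (557 181 2) (533 194 58) (533 198 58) (530 202 67) (531 206 66) (531 209 66) (532 213 66) (536 217 58) (537 220 58) (564 228 1)
282 (563 180 1) (534 195 65) (532 199 70) (530 203 75) (531 206 75) (531 209 75) (531 213 76) (537 216 65) (537 220 65) (569 227 1)
290 (569 179 1) (534 195 74) (531 200 81) (531 203 82) (531 206 81) (531 209 82) (532 212 81) (537 215 73) (538 219 72) (575 226 1)
298 (537 191 73) (534 196 80) (534 199 82) (533 202 83) (534 206 82) (535 209 82) (535 212 82) (537 215 80) (537 218 80) (541 222 74)
306 (533 193 87) (534 196 87) (537 199 82) (537 202 84) (538 205 82) (538 208 83) (538 211 83) (536 215 88) (537 218 86) (541 221 80)
314 (534 194 92) (534 197 93) (539 198 84) (540 201 83) (541 205 83) (541 208 83) (543 211 82) (537 214 92) (537 217 93) (537 220 93)
322 (534 194 97) (535 197 97) (543 198 84) (545 201 82) (544 204 83) (545 207 83) (546 210 82) (536 214 99) (537 217 97) (536 220 100)
```

Request:
{"api": "arm_command", "payload": {"increments": [{"dx": 0,"dy": 0,"dz": -1,"wx": 0,"wy": 0,"wz": 0,"grip": 0.8},{"dx": 0,"dy": 0,"dz": -4,"wx": 0,"wy": 0,"wz": 0,"grip": 0.8},{"dx": 0,"dy": 0,"dz": -8,"wx": 0,"wy": 0,"wz": 0,"grip": 0.8},{"dx": 0,"dy": 0,"dz": -12,"wx": 0,"wy": 0,"wz": 0,"grip": 0.8},{"dx": 0,"dy": 0,"dz": -15,"wx": 0,"wy": 0,"wz": 0,"grip": 0.8},{"dx": 0,"dy": 0,"dz": -16.5,"wx": 0,"wy": 0,"wz": 0,"grip": 0.8},{"dx": 0,"dy": 0,"dz": -16.5,"wx": 0,"wy": 0,"wz": 0,"grip": 0.8}]}}

```text
clock: 5.7
eef_pos: [0.5474, 0.2047, 0.1938]
tool_rot: [0.067, 0.998, 0.001, 0.003]
ft_force: [-0.1, -0.6, -1.5]
grip_width: 0.0148
grasp_force: 59.2
```

Request:
{"api": "arm_command", "payload": {"increments": [{"dx": -1,"dy": -1.8,"dz": 0,"wx": 0,"wy": 0,"wz": -0.02,"grip": 0.8},{"dx": -3,"dy": -5.4,"dz": 0,"wx": 0,"wy": 0,"wz": -0.04,"grip": 0.8},{"dx": -5,"dy": -9,"dz": 0,"wx": 0,"wy": 0,"wz": -0.06,"grip": 0.8},{"dx": -7.2,"dy": -13,"dz": 0,"wx": 0,"wy": 0,"wz": -0.08,"grip": 0.8},{"dx": -9.5,"dy": -17,"dz": 0,"wx": 0,"wy": 0,"wz": -0.1,"grip": 0.8},{"dx": -11.7,"dy": -21,"dz": 0,"wx": 0,"wy": 0,"wz": -0.12,"grip": 0.8},{"dx": -14,"dy": -25,"dz": 0,"wx": 0,"wy": 0,"wz": -0.14,"grip": 0.8},{"dx": -16,"dy": -28.5,"dz": 0,"wx": 0,"wy": 0,"wz": -0.16,"grip": 0.8},{"dx": -17.3,"dy": -31,"dz": 0,"wx": 0,"wy": 0,"wz": -0.187,"grip": 0.8},{"dx": -17.3,"dy": -31,"dz": 0,"wx": 0,"wy": 0,"wz": -0.187,"grip": 0.8}]}}

```text
clock: 6.7
eef_pos: [0.6752, -0.1307, 0.1871]
tool_rot: [-0.023, 1.0, -0.0, -0.002]
ft_force: [0.4, 0.1, -1.8]
grip_width: 0.0149
grasp_force: 59.2
```

Request:
{"api": "arm_command", "payload": {"increments": [{"dx": 0,"dy": 0,"dz": 0,"wx": 0,"wy": 0,"wz": 0,"grip": 0.8},{"dx": 0,"dy": 0,"dz": 0,"wx": 0,"wy": 0,"wz": 0,"grip": 0.8},{"dx": 0,"dy": 0,"dz": 0,"wx": 0,"wy": 0,"wz": 0,"grip": 0.8}]}}

```text
clock: 7.0
eef_pos: [0.6754, -0.1247, 0.1902]
tool_rot: [-0.027, 1.0, 0.0, -0.0]
ft_force: [-0.5, -0.9, -0.7]
grip_width: 0.015
grasp_force: 59.2
```

```bash
cat >> h.py <<'E'
def big(P,zl,zh,win,name):
    r0,r1,c0,c1=win; m=((P[r0:r1,c0:c1,2]>zl)&(P[r0:r1,c0:c1,2]<zh)).astype(np.uint8)
    k,l,s,_=cv2.connectedComponentsWithStats(m); i=1+np.argmax(s[1:,4]); Q=P[r0:r1,c0:c1][l==i]
    r=cv2.minAreaRect((Q[:,:2]*1000).astype(np.float32)); print(name,len(Q),np.round(r[0],1),np.round(r[1],1),round(r[2],1),np.round(np.median(Q[:,2]),4))
    return (l==i),Q
E
python3 - <<'E'
from h import *
from scipy.spatial.transform import Rotation as R
o=monitor.get_obs(); print(o['eef_pos'],R.from_quat(o['tool_rot']).as_matrix().round(4).tolist(),o['grip_width'],o['ft_force'])
p,d,c,f=grab('wrist');P=pts(d,c,f); np.savez('w3.npz',p=p,d=d,f=f,c=np.array(c,dtype=object)); cv2.imwrite('pics/w3.png',p[...,::-1])
win=(0,260,150,500)
big(P,.123,.132,win,'headtop'); big(P,.134,.147,win,'lever'); 
big(P,.05+.156,.066+.165,(100,480,200,450),'cart body')
E
```

```text
[ 0.67541257 -0.12470396  0.19024046] [[-0.9985, -0.0539, -0.0008], [-0.0539, 0.9985, 0.0004], [0.0008, 0.0004, -1.0]] 0.014958498425629766 [-0.47516568 -0.91607154 -0.71546301]
headtop 11007 [ 580.4 -126.9] [100.1  74.3] 2.9 0.1284
lever 1671 [ 548.8 -159.9] [40.3 17.1] 4.7 0.1429
cart body 5419 [ 652.1 -125.5] [41.5 32.1] 2.9 0.2228
```

View pics/w3.png

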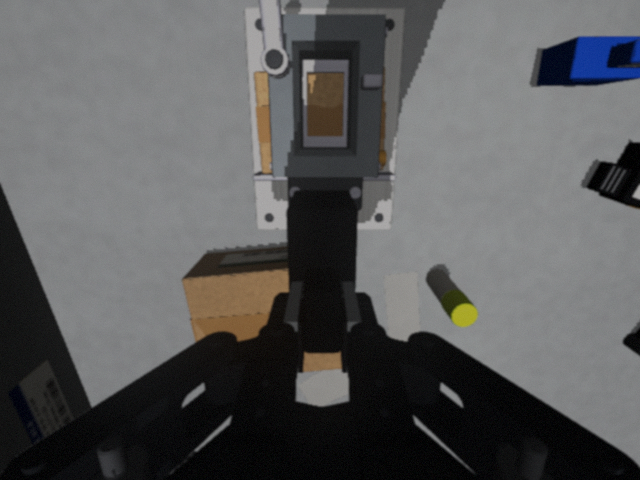

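The picture shows the head with its open stall at (327,98) and the raised seat inside. The lever points up in the image (front), its boss at (275,60), and the stop is at (372,80). The held cartridge is at (322,230), aligned with the head. I measure the stall opening itself.

Run:
```python
from h import *
z=np.load('w3.npz',allow_pickle=True); p,d,f,c=z['p'],z['d'],float(z['f']),z['c'].item();P=pts(d,c,f)
m=((P[0:260,150:500,2]>.1255)&(P[0:260,150:500,2]<.145)).astype(np.uint8)
k,l,s,_=cv2.connectedComponentsWithStats(m); m=(l==1+np.argmax(s[1:,4])).astype(np.uint8)
cs,h=cv2.findContours(m,cv2.RETR_CCOMP,cv2.CHAIN_APPROX_NONE)
for q,hh in zip(cs,h[0]):
    if hh[3]>=0 and cv2.contourArea(q)>500:
        a=q[:,0]; W=P[a[:,1],a[:,0]+150]; r=cv2.minAreaRect((W[:,:2]*1000).astype(np.float32)); print('hole',np.round(r[0],1),np.round(r[1],1),r[2],cv2.boundingRect(q))
big(P,.084,.1,(0,260,280,380),'seat'); 
V=np.array(c['view']);print(np.linalg.inv(V)[:3,3])
```

```text
hole [ 580.8 -127. ] [70.3 42.2] 2.7965171337127686 (143, 42, 67, 114)
seat 2040 [ 580.4 -126.9] [63.7 35.5] 3.0 0.0925
[ 0.59869201 -0.12856901  0.36736362]
```

Request:
{"api": "arm_command", "payload": {"increments": [{"dx": 2,"dy": 0.06,"dz": 0,"wx": 0,"wy": 0,"wz": 0,"grip": 0.8},{"dx": 4.5,"dy": 0.15,"dz": 0,"wx": 0,"wy": 0,"wz": 0,"grip": 0.8},{"dx": 7,"dy": 0.22,"dz": 0,"wx": 0,"wy": 0,"wz": 0,"grip": 0.8},{"dx": 8.1,"dy": 0.26,"dz": 0,"wx": 0,"wy": 0,"wz": 0,"grip": 0.8},{"dx": 8.1,"dy": 0.26,"dz": 0,"wx": 0,"wy": 0,"wz": 0,"grip": 0.8},{"dx": 8.1,"dy": 0.26,"dz": 0,"wx": 0,"wy": 0,"wz": 0,"grip": 0.8},{"dx": 8.1,"dy": 0.26,"dz": 0,"wx": 0,"wy": 0,"wz": 0,"grip": 0.8}]}}

```text
clock: 7.75
eef_pos: [0.5956, -0.1275, 0.1906]
tool_rot: [-0.026, 1.0, -0.0, 0.001]
ft_force: [-0.2, 0.1, -1.1]
grip_width: 0.0146
grasp_force: 59.2
```

Run:
```python
from h import *
from scipy.spatial.transform import Rotation as R
p,d,c,f=grab('wrist');P=pts(d,c,f)
o=monitor.get_obs(); print(o['eef_pos'],R.from_quat(o['tool_rot']).as_matrix().round(4).tolist(),o['grip_width'],o['ft_force'])
z=o['eef_pos'][2]-.026
m,Q=big(P,z+.05,z+.066,(100,480,200,450),'cart body')
# body front corners: side edges and front edge
v,u=np.nonzero(m); 
for r in sorted(set(v))[4:40:8]:
    w=P[100+r,200:450][m[r]]; print(r,w[0].round(4),w[-1].round(4))
p,d,c,f=grab('scene');P=pts(d,c,f)
big(P,z+.05,z+.066,(200,330,340,480),'scene body'); big(P,z+.01,z+.066,(200,330,340,480),'scene body2')
```

```text
[ 0.59562669 -0.12752591  0.19035496] [[-0.9986, -0.0529, 0.0006], [-0.0529, 0.9986, -0.0001], [-0.0006, -0.0001, -1.0]] 0.01509826746370732 [ 0.04277299  0.51665221 -0.72074183]
cart body 5132 [ 572.3 -128.3] [41.2 32.1] 3.3 0.2232
108 [ 0.5533 -0.1445  0.2209] [ 0.5517 -0.1137  0.2207]
116 [ 0.5564 -0.1447  0.223 ] [ 0.555  -0.1136  0.2224]
124 [ 0.5603 -0.1447  0.2223] [ 0.5585 -0.1134  0.2228]
132 [ 0.5639 -0.1446  0.2227] [ 0.5625 -0.113   0.2221]
140 [ 0.5676 -0.144   0.223 ] [ 0.5665 -0.1126  0.2214]
scene body 590 [ 580.6 -129.8] [62.6 33.4] 1.0 0.2211
scene body2 1365 [ 580.4 -129.8] [63.4 33.4] 1.0 0.2103
```

Request:
{"api": "arm_command", "payload": {"increments": [{"dx": 0.1,"dy": 0.08,"dz": 1,"wx": 0,"wy": 0,"wz": 0,"grip": 0.8},{"dx": 0.1,"dy": 0.08,"dz": 2.5,"wx": 0,"wy": 0,"wz": 0,"grip": 0.8},{"dx": 0.1,"dy": 0.08,"dz": 4,"wx": 0,"wy": 0,"wz": 0,"grip": 0.8},{"dx": 0.1,"dy": 0.08,"dz": 5,"wx": 0,"wy": 0,"wz": 0,"grip": 0.8},{"dx": 0.1,"dy": 0.08,"dz": 5.6,"wx": 0,"wy": 0,"wz": 0,"grip": 0.8},{"dx": 0.1,"dy": 0.08,"dz": 6.2,"wx": 0,"wy": 0,"wz": 0,"grip": 0.8}]}}

```text
clock: 8.45
eef_pos: [0.5938, -0.1271, 0.1278]
tool_rot: [-0.026, 1.0, 0.0, -0.0]
ft_force: [0.5, -0.0, -1.0]
grip_width: 0.0147
grasp_force: 59.2
```

Request:
{"api": "arm_command", "payload": {"increments": [{"dx": 0,"dy": 0,"dz": 0.4,"wx": 0,"wy": 0,"wz": 0,"grip": 0.8},{"dx": 0,"dy": 0,"dz": 0.8,"wx": 0,"wy": 0,"wz": 0,"grip": 0.8},{"dx": 0,"dy": 0,"dz": 1.2,"wx": 0,"wy": 0,"wz": 0,"grip": 0.8},{"dx": 0,"dy": 0,"dz": 1.6,"wx": 0,"wy": 0,"wz": 0,"grip": 0.8},{"dx": 0,"dy": 0,"dz": 1.9,"wx": 0,"wy": 0,"wz": 0,"grip": 0.8}]}}

```text
clock: 8.95
eef_pos: [0.5937, -0.1271, 0.1092]
tool_rot: [-0.026, 1.0, -0.0, 0.0]
ft_force: [0.1, 0.3, -1.5]
grip_width: 0.0144
grasp_force: 59.2
```

Request:
{"api": "arm_command", "payload": {"increments": [{"dx": 0,"dy": 0,"dz": 0.2,"wx": 0,"wy": 0,"wz": 0,"grip": 0.8},{"dx": 0,"dy": 0,"dz": 0.4,"wx": 0,"wy": 0,"wz": 0,"grip": 0.8},{"dx": 0,"dy": 0,"dz": 0.6,"wx": 0,"wy": 0,"wz": 0,"grip": 0.8},{"dx": 0,"dy": 0,"dz": 0.75,"wx": 0,"wy": 0,"wz": 0,"grip": 0.8},{"dx": 0,"dy": 0,"dz": 0.85,"wx": 0,"wy": 0,"wz": 0,"grip": 0.8},{"dx": 0,"dy": 0,"dz": 0.9,"wx": 0,"wy": 0,"wz": 0,"grip": 0.8},{"dx": 0,"dy": 0,"dz": 0.9,"wx": 0,"wy": 0,"wz": 0,"grip": 0.8}]}}

```text
clock: 9.65
eef_pos: [0.5938, -0.1272, 0.1004]
tool_rot: [-0.026, 1.0, -0.0, 0.0]
ft_force: [-1.3, 0.5, 3.6]
grip_width: 0.0146
grasp_force: 59.9
```

Request:
{"api": "arm_command", "payload": {"increments": [{"dx": 0,"dy": 0,"dz": 0.1,"wx": 0,"wy": 0,"wz": 0,"grip": 0.8},{"dx": 0,"dy": 0,"dz": 0.15,"wx": 0,"wy": 0,"wz": 0,"grip": 0.8},{"dx": 0,"dy": 0,"dz": 0.2,"wx": 0,"wy": 0,"wz": 0,"grip": 0.8},{"dx": 0,"dy": 0,"dz": 0.25,"wx": 0,"wy": 0,"wz": 0,"grip": 0.8},{"dx": 0,"dy": 0,"dz": 0.25,"wx": 0,"wy": 0,"wz": 0,"grip": 0.8}]}}

```text
clock: 10.15
eef_pos: [0.594, -0.1272, 0.0998]
tool_rot: [-0.026, 1.0, -0.0, 0.001]
ft_force: [-4.5, 0.6, 11.9]
grip_width: 0.0147
grasp_force: 61.1
```

Run:
```python
from h import *
p,d,c,f=grab('wrist');P=pts(d,c,f)
big(P,.12,.145,(100,300,260,390),'x')
m=P[150:280,290:360]; z=m[...,2]; print(np.median(z[(z>.1297)&(z<.145)]), np.median(P[:300,180:460,2][(P[:300,180:460,2]>.124)&(P[:300,180:460,2]<.1297)]))
q,d,c,f=grab('scene');P=pts(d,c,f); zz=P[250:330,365:460,2]; print(np.histogram(zz,bins=np.arange(.12,.17,.002)))
```

```text
x 16444 [ 563.9 -127.4] [67.1 63.7] 3.2 0.129
0.13258065839060185 0.12842413168797479
(array([111, 136, 316, 587, 233, 242,  75,  36,  61, 107, 185,  89,  51,
        23,  29,  29,  48,  73,  42,  36,  37,  34,  77,  30,  30]), array([0.12 , 0.122, 0.124, 0.126, 0.128, 0.13 , 0.132, 0.134, 0.136,
       0.138, 0.14 , 0.142, 0.144, 0.146, 0.148, 0.15 , 0.152, 0.154,
       0.156, 0.158, 0.16 , 0.162, 0.164, 0.166, 0.168, 0.17 ]))
```

Request:
{"api": "arm_command", "payload": {"increments": [{"dx": 0,"dy": 0,"dz": 0.1,"wx": 0,"wy": 0,"wz": 0,"grip": 0.8},{"dx": 0,"dy": 0,"dz": 0.15,"wx": 0,"wy": 0,"wz": 0,"grip": 0.8},{"dx": 0,"dy": 0,"dz": 0.15,"wx": 0,"wy": 0,"wz": 0,"grip": 0.8}]}}

```text
clock: 10.55
eef_pos: [0.5941, -0.1273, 0.0997]
tool_rot: [-0.026, 1.0, -0.0, 0.001]
ft_force: [-7.0, 0.4, 17.7]
grip_width: 0.015
grasp_force: 61.9
```

Request:
{"api": "arm_command", "payload": {"increments": [{"dx": 0,"dy": 0,"dz": 0,"wx": 0,"wy": 0,"wz": 0,"grip": 4.5},{"dx": 0,"dy": 0,"dz": 0,"wx": 0,"wy": 0,"wz": 0,"grip": 4.5},{"dx": 0,"dy": 0,"dz": 0,"wx": 0,"wy": 0,"wz": 0,"grip": 4.5},{"dx": 0,"dy": 0,"dz": -0.5,"wx": 0,"wy": 0,"wz": 0,"grip": 4.5},{"dx": 0,"dy": 0,"dz": -2,"wx": 0,"wy": 0,"wz": 0,"grip": 4.5},{"dx": 0,"dy": 0,"dz": -4,"wx": 0,"wy": 0,"wz": 0,"grip": 4.5},{"dx": 0,"dy": 0,"dz": -6.5,"wx": 0,"wy": 0,"wz": 0,"grip": 4.5},{"dx": 0,"dy": 0,"dz": -9,"wx": 0,"wy": 0,"wz": 0,"grip": 4.5},{"dx": 0,"dy": 0,"dz": -9,"wx": 0,"wy": 0,"wz": 0,"grip": 4.5}]}}

```text
clock: 11.45
eef_pos: [0.5962, -0.1276, 0.1905]
tool_rot: [-0.026, 1.0, -0.001, 0.004]
ft_force: [0.6, 0.1, 0.4]
grip_width: 0.0447
grasp_force: 0.0
```

Run:
```python
from h import *
from scipy.spatial.transform import Rotation as R
o=monitor.get_obs(); print(o['eef_pos'],R.from_quat(o['tool_rot']).as_matrix().round(4).tolist(),o['grip_width'],o['joint_pos'])
p,d,c,f=grab('wrist');P=pts(d,c,f)
z=P[...,2]; v,u=np.nonzero((z>.1302)&(z<.1345)&(P[...,0]>.55)&(P[...,0]<.62)&(abs(P[...,1]+.127)<.02)); print('bodytop',len(v),np.median(z[v,u]))
Y=big(P,.15,.162,(100,400,200,450),'tabtop'); big(P,.16,.172,(0,300,150,350),'knob'); big(P,.139,.146,(0,300,150,350),'lever')
q,d,c,f=grab('scene');P=pts(d,c,f); big(P,.15,.175,(290,345,365,410),'knob scene')
```

```text
[ 0.59617502 -0.12763795  0.19047314] [[-0.9986, -0.0522, 0.0072], [-0.0522, 0.9986, -0.0015], [-0.0072, -0.0019, -1.0]] 0.04474664495638838 [-2.10924191e-01  4.59199508e-01  3.01320995e-01  1.40551382e+00
  2.42822474e-05 -2.63108276e-01]
bodytop 2551 0.13245028697689587
tabtop 1078 [ 593.1 -126.7] [30.  16.4] 2.8 0.1563
knob 710 [ 500.7 -165.8] [15.4 15.3] 80.5 0.1668
lever 1792 [ 535.2 -162.7] [66.6 16.4] 8.9 0.1429
knob scene 150 [ 498.5 -167.2] [15.6 15.4] 16.7 0.164
```

Request:
{"api": "arm_command", "payload": {"increments": [{"dx": 2,"dy": -0.7,"dz": 0,"wx": 0,"wy": 0,"wz": 0,"grip": 3.4},{"dx": 5,"dy": -1.7,"dz": 0,"wx": 0,"wy": 0,"wz": 0,"grip": 3.4},{"dx": 8,"dy": -2.7,"dz": 0,"wx": 0,"wy": 0,"wz": 0,"grip": 3.4},{"dx": 9.7,"dy": -3.3,"dz": 0,"wx": 0,"wy": 0,"wz": 0,"grip": 3.4},{"dx": 9.7,"dy": -3.3,"dz": 0,"wx": 0,"wy": 0,"wz": 0,"grip": 3.4},{"dx": 9.7,"dy": -3.3,"dz": 0,"wx": 0,"wy": 0,"wz": 0,"grip": 3.4},{"dx": 9.7,"dy": -3.3,"dz": 0,"wx": 0,"wy": 0,"wz": 0,"grip": 3.4}]}}

```text
clock: 12.25
eef_pos: [0.4991, -0.1648, 0.1857]
tool_rot: [-0.026, 1.0, 0.0, -0.0]
ft_force: [-0.2, 0.2, -0.4]
grip_width: 0.0342
grasp_force: 0.0
```

Run:
```python
from h import *
from scipy.spatial.transform import Rotation as R
o=monitor.get_obs(); print(o['eef_pos'],R.from_quat(o['tool_rot']).as_matrix().round(4).tolist(),o['grip_width'],o['joint_pos'])
z=np.load('w3.npz',allow_pickle=True); P=pts(z['d'],z['c'].item(),float(z['f']))
Q=P[65:95,360:386].reshape(-1,3); Q=Q[Q[:,2]>.131]; print('stop',Q.min(0),Q.max(0),np.percentile(Q[:,2],[50,95]))
Q=P[40:80,255:295].reshape(-1,3); Q=Q[Q[:,2]>.138]; print('boss',Q.mean(0),Q[:,2].max())
```

```text
[ 0.49911176 -0.16481547  0.18570084] [[-0.9986, -0.0527, -0.0006], [-0.0527, 0.9986, 0.0004], [0.0005, 0.0004, -1.0]] 0.03418054236771071 [-3.19089057e-01  2.97114727e-01  5.02541011e-02  1.32459378e+00
  2.26372497e-04 -3.71775861e-01]
stop [ 0.56478358 -0.12856901  0.13196471] [ 0.59869201 -0.09313609  0.36736362] [0.14420433 0.14555918]
boss [ 0.55954865 -0.15855239  0.14517237] 0.3673636163167172
```

Request:
{"api": "arm_command", "payload": {"increments": [{"dx": -0.1,"dy": -0.1,"dz": 2,"wx": 0,"wy": 0,"wz": 0,"grip": 3.4},{"dx": -0.1,"dy": -0.1,"dz": 4,"wx": 0,"wy": 0,"wz": 0,"grip": 3.4},{"dx": -0.1,"dy": -0.1,"dz": 6,"wx": 0,"wy": 0,"wz": 0,"grip": 3.4},{"dx": -0.1,"dy": -0.1,"dz": 7.2,"wx": 0,"wy": 0,"wz": 0,"grip": 3.4},{"dx": -0.1,"dy": -0.1,"dz": 7.2,"wx": 0,"wy": 0,"wz": 0,"grip": 2.2},{"dx": -0.1,"dy": -0.1,"dz": 7.2,"wx": 0,"wy": 0,"wz": 0,"grip": 2.2},{"dx": -0.1,"dy": -0.1,"dz": 7.2,"wx": 0,"wy": 0,"wz": 0,"grip": 2.2}]}}

```text
clock: 12.95
eef_pos: [0.5007, -0.1663, 0.1154]
tool_rot: [-0.026, 1.0, -0.0, 0.001]
ft_force: [-0.3, -0.4, -0.3]
grip_width: 0.022
grasp_force: 0.0
```

Run:
```python
from h import *
o=monitor.get_obs(); T=o['eef_pos'][:2]; print(o['eef_pos'],o['tool_rot'],o['ft_force'],o['grip_width'])
p,d,c,f=grab('wrist');P=pts(d,c,f); z=P[...,2]
m=(z>.163)&(z<.17)&(np.hypot(P[...,0]-.5005,P[...,1]+.166)<.014); print('knob px',m.sum(),P[m].mean(0) if m.any() else '')
piv=np.array([.5602,-.1591]); r=T-piv; print(np.hypot(*r),np.degrees(np.arctan2(r[1],r[0])))
tx=np.array([-.9986,-.0527]);ty=np.array([-.0527,.9986])
# sweep waypoints: rotate about pivot, tool centre leading the knob slightly
a0=186.4
for a in list(np.arange(180,92,-8))+[92.9,90.5]:
    q=piv+.060*np.array([np.cos(np.radians(a)),np.sin(np.radians(a))])-T; print(a,'dx %.2f dy %.2f wz %.3f'%(q@tx*100,q@ty*100,np.radians(183-a)))
```

```text
[ 0.50067786 -0.16625574  0.11544173] [-2.62410328e-02  9.99655142e-01 -3.34441795e-04  9.45699919e-04] [-0.34312205 -0.4093718  -0.29670322] 0.02200466910721115
knob px 1136 [ 0.49933327 -0.16623082  0.16671095]
0.05995072686180545 -173.14481084005186
180 dx 0.01 dy 0.72 wz 0.052
172 dx -0.09 dy 1.55 wz 0.192
164 dx -0.31 dy 2.36 wz 0.332
156 dx -0.64 dy 3.13 wz 0.471
148 dx -1.07 dy 3.84 wz 0.611
140 dx -1.60 dy 4.49 wz 0.750
132 dx -2.21 dy 5.07 wz 0.890
124 dx -2.89 dy 5.54 wz 1.030
116 dx -3.64 dy 5.92 wz 1.169
108 dx -4.43 dy 6.20 wz 1.309
100 dx -5.25 dy 6.36 wz 1.449
92.9 dx -5.99 dy 6.40 wz 1.573
90.5 dx -6.25 dy 6.40 wz 1.614
```

Request:
{"api": "arm_command", "payload": {"increments": [{"dx": 0,"dy": 0.72,"dz": 0,"wx": 0,"wy": 0,"wz": 0.052,"grip": 2.2},{"dx": -0.09,"dy": 1.55,"dz": 0,"wx": 0,"wy": 0,"wz": 0.19,"grip": 2.2},{"dx": -0.31,"dy": 2.36,"dz": 0,"wx": 0,"wy": 0,"wz": 0.33,"grip": 2.2},{"dx": -0.64,"dy": 3.13,"dz": 0,"wx": 0,"wy": 0,"wz": 0.47,"grip": 2.2},{"dx": -1.07,"dy": 3.84,"dz": 0,"wx": 0,"wy": 0,"wz": 0.61,"grip": 2.2},{"dx": -1.6,"dy": 4.49,"dz": 0,"wx": 0,"wy": 0,"wz": 0.75,"grip": 2.2},{"dx": -2.21,"dy": 5.07,"dz": 0,"wx": 0,"wy": 0,"wz": 0.89,"grip": 2.2},{"dx": -2.89,"dy": 5.54,"dz": 0,"wx": 0,"wy": 0,"wz": 1.03,"grip": 2.2},{"dx": -3.64,"dy": 5.92,"dz": 0,"wx": 0,"wy": 0,"wz": 1.17,"grip": 2.2},{"dx": -3.64,"dy": 5.92,"dz": 0,"wx": 0,"wy": 0,"wz": 1.17,"grip": 2.2}]}}

```text
clock: 14.0
eef_pos: [0.5341, -0.1048, 0.1153]
tool_rot: [0.53, 0.848, 0.0, 0.001]
ft_force: [-0.6, 0.5, -1.2]
grip_width: 0.0219
grasp_force: 0.0
```

Run:
```python
from h import *
from scipy.spatial.transform import Rotation as R
o=monitor.get_obs(); T=o['eef_pos'][:2]; M=R.from_quat(o['tool_rot']).as_matrix(); print(o['eef_pos'],M.round(3).tolist(),o['ft_force'],o['grip_width'],o['joint_pos'])
p,d,c,f=grab('wrist');P=pts(d,c,f); z=P[...,2]
piv=np.array([.5602,-.1591]); m=(z>.163)&(z<.17)&(np.hypot(P[...,0]-T[0],P[...,1]-T[1])<.02); k=P[m].mean(0);r=k[:2]-piv; print('knob',m.sum(),k,np.degrees(np.arctan2(r[1],r[0])))
r=T-piv; print(np.hypot(*r),np.degrees(np.arctan2(r[1],r[0])))
a1=np.degrees(np.arctan2(M[1,1],M[0,1]))
for a in [112,108,104,100,96,92.9,90,88]:
    q=piv+.060*np.array([np.cos(np.radians(a)),np.sin(np.radians(a))])-T; print(a,'dx %.2f dy %.2f wz %.3f'%(q@M[:2,0]*100,q@M[:2,1]*100,np.radians(a1-max(a-90,2.9))))
```

```text
[ 0.53409969 -0.1048188   0.11532608] [[-0.439, 0.899, 0.002], [0.899, 0.439, -0.0], [-0.001, 0.002, -1.0]] [-0.62631908  0.46635387 -1.23066   ] 0.021938742554526356 [-1.93876863e-01  3.73646086e-01 -2.85237723e-02  1.16652029e+00
  1.39596461e-04  9.22824197e-01]
knob 1365 [ 0.53148014 -0.10342043  0.16660569] 117.28495814275061
0.060230183906232276 115.67988198033733
112 dx -0.04 dy 0.38 wz 0.070
108 dx -0.08 dy 0.80 wz 0.140
104 dx -0.15 dy 1.21 wz 0.210
100 dx -0.26 dy 1.62 wz 0.280
96 dx -0.39 dy 2.02 wz 0.349
92.9 dx -0.50 dy 2.32 wz 0.403
90 dx -0.63 dy 2.60 wz 0.403
88 dx -0.73 dy 2.78 wz 0.403
```

Request:
{"api": "arm_command", "payload": {"increments": [{"dx": -0.04,"dy": 0.38,"dz": 0,"wx": 0,"wy": 0,"wz": 0.07,"grip": 2.2},{"dx": -0.08,"dy": 0.8,"dz": 0,"wx": 0,"wy": 0,"wz": 0.14,"grip": 2.2},{"dx": -0.15,"dy": 1.21,"dz": 0,"wx": 0,"wy": 0,"wz": 0.21,"grip": 2.2},{"dx": -0.26,"dy": 1.62,"dz": 0,"wx": 0,"wy": 0,"wz": 0.28,"grip": 2.2},{"dx": -0.39,"dy": 2.02,"dz": 0,"wx": 0,"wy": 0,"wz": 0.35,"grip": 2.2},{"dx": -0.5,"dy": 2.32,"dz": 0,"wx": 0,"wy": 0,"wz": 0.4,"grip": 2.2},{"dx": -0.56,"dy": 2.45,"dz": 0,"wx": 0,"wy": 0,"wz": 0.4,"grip": 2.2},{"dx": -0.63,"dy": 2.6,"dz": 0,"wx": 0,"wy": 0,"wz": 0.4,"grip": 2.2},{"dx": -0.63,"dy": 2.6,"dz": 0,"wx": 0,"wy": 0,"wz": 0.4,"grip": 2.2}]}}

```text
clock: 14.95
eef_pos: [0.559, -0.0995, 0.1145]
tool_rot: [0.688, 0.726, 0.0, 0.0]
ft_force: [-0.3, -0.3, -0.1]
grip_width: 0.0221
grasp_force: 0.3
```

```bash
cat > k.py <<'E'
from h import *
o=monitor.get_obs(); T=o['eef_pos'][:2]; print(o['eef_pos'],o['ft_force'],o['grip_width'])
p,d,c,f=grab('wrist');P=pts(d,c,f); z=P[...,2]
piv=np.array([.5602,-.1591]); m=(z>.163)&(z<.17)&(np.hypot(P[...,0]-.557,P[...,1]+.099)<.02); k=P[m].mean(0);r=k[:2]-piv; print('knob',m.sum(),k,'angle',np.degrees(np.arctan2(r[1],r[0])))
E
python3 k.py
```

```text
[ 0.55901266 -0.09945938  0.11451635] [-0.25445055 -0.25924137 -0.07860038] 0.022139869238104785
knob 1417 [ 0.55542112 -0.09670618  0.16665202] angle 94.37985472997144
```

Request:
{"api": "arm_command", "payload": {"increments": [{"dx": 0,"dy": 0.1,"dz": 0,"wx": 0,"wy": 0,"wz": 0,"grip": 2.2},{"dx": 0,"dy": 0.2,"dz": 0,"wx": 0,"wy": 0,"wz": 0,"grip": 2.2},{"dx": 0,"dy": 0.3,"dz": 0,"wx": 0,"wy": 0,"wz": 0,"grip": 2.2},{"dx": 0,"dy": 0.3,"dz": 0,"wx": 0,"wy": 0,"wz": 0,"grip": 2.2}]}}

```text
clock: 15.4
eef_pos: [0.5606, -0.0992, 0.1143]
tool_rot: [0.688, 0.726, -0.001, -0.001]
ft_force: [-4.9, 0.5, 3.1]
grip_width: 0.022
grasp_force: 2.6
```

```bash
python3 k.py
```

```text
[ 0.56055714 -0.09924811  0.11430846] [-4.93714442  0.53050696  3.09647063] 0.022044432628111617
knob 1421 [ 0.55618937 -0.09666722  0.16663287] angle 93.67558442261185
```

Request:
{"api": "arm_command", "payload": {"increments": [{"dx": 0,"dy": 0.1,"dz": 0,"wx": 0,"wy": 0,"wz": 0,"grip": 2.2},{"dx": 0,"dy": 0.2,"dz": 0,"wx": 0,"wy": 0,"wz": 0,"grip": 2.2},{"dx": 0,"dy": 0.3,"dz": 0,"wx": 0,"wy": 0,"wz": 0,"grip": 2.2},{"dx": 0,"dy": 0.3,"dz": 0,"wx": 0,"wy": 0,"wz": 0,"grip": 2.2}]}}

```text
clock: 15.85
eef_pos: [0.5607, -0.0992, 0.1141]
tool_rot: [0.688, 0.725, -0.003, -0.003]
ft_force: [-11.2, -0.0, 7.1]
grip_width: 0.0219
grasp_force: 5.8
```

```bash
python3 k.py
```

```text
[ 0.56067551 -0.09918133  0.11412865] [-11.20167937  -0.03326982   7.11445369] 0.02187555841773515
knob 1415 [ 0.55614434 -0.09671785  0.16664125] angle 93.71974359711125
```

Request:
{"api": "arm_command", "payload": {"increments": [{"dx": 0,"dy": -0.3,"dz": 0,"wx": 0,"wy": 0,"wz": 0,"grip": 2.2},{"dx": 0,"dy": -0.6,"dz": 0,"wx": 0,"wy": 0,"wz": 0,"grip": 2.2},{"dx": 0,"dy": -0.7,"dz": 0,"wx": 0,"wy": 0,"wz": 0,"grip": 3.4},{"dx": 0,"dy": -0.7,"dz": 0,"wx": 0,"wy": 0,"wz": 0,"grip": 3.4},{"dx": 0,"dy": -0.7,"dz": 0,"wx": 0,"wy": 0,"wz": 0,"grip": 3.4},{"dx": 0,"dy": -0.7,"dz": -1,"wx": 0,"wy": 0,"wz": 0,"grip": 3.4},{"dx": 0,"dy": -0.7,"dz": -3,"wx": 0,"wy": 0,"wz": 0,"grip": 3.4},{"dx": 0,"dy": -0.7,"dz": -6,"wx": 0,"wy": 0,"wz": 0,"grip": 3.4},{"dx": 0,"dy": -0.7,"dz": -9,"wx": 0,"wy": 0,"wz": 0,"grip": 3.4},{"dx": 0,"dy": -0.7,"dz": -9,"wx": 0,"wy": 0,"wz": 0,"grip": 3.4}]}}

```text
clock: 16.9
eef_pos: [0.5613, -0.0999, 0.2102]
tool_rot: [0.688, 0.726, 0.003, 0.004]
ft_force: [-0.1, 0.2, -0.2]
grip_width: 0.0342
grasp_force: 0.0
```

Request:
{"api": "arm_command", "payload": {"increments": [{"dx": 3,"dy": -2,"dz": 0,"wx": 0,"wy": 0,"wz": 0,"grip": 3.4},{"dx": 6,"dy": -4,"dz": 0,"wx": 0,"wy": 0,"wz": 0,"grip": 3.4},{"dx": 9,"dy": -6,"dz": 0,"wx": 0,"wy": 0,"wz": 0,"grip": 3.4},{"dx": 11,"dy": -8,"dz": 0,"wx": 0,"wy": 0,"wz": 0,"grip": 3.4},{"dx": 11,"dy": -8,"dz": 0,"wx": 0,"wy": 0,"wz": 0,"grip": 3.4},{"dx": 11,"dy": -8,"dz": 0,"wx": 0,"wy": 0,"wz": 0,"grip": 3.4}]}}

```text
clock: 17.5
eef_pos: [0.4725, 0.0065, 0.2047]
tool_rot: [0.688, 0.726, 0.0, 0.001]
ft_force: [0.6, -0.2, 0.4]
grip_width: 0.034
grasp_force: 0.0
```

Run:
```python
from h import *
p,d,c,f=grab('scene');P=pts(d,c,f)
big(P,.15,.175,(230,345,365,470),'knob/tab')
cv2.imwrite('pics/fin.png',cv2.resize(p[190:390,230:490],(780,600),interpolation=cv2.INTER_CUBIC)[...,::-1]); print(monitor.get_obs()['ft_force'],monitor.get_obs()['clock'])
```

```text
knob/tab 182 [ 591.8 -127.6] [31.3 17.3] 4.8 0.1543
[ 0.84965443 -0.2218058   0.19205759] 17.55
```

View pics/fin.png

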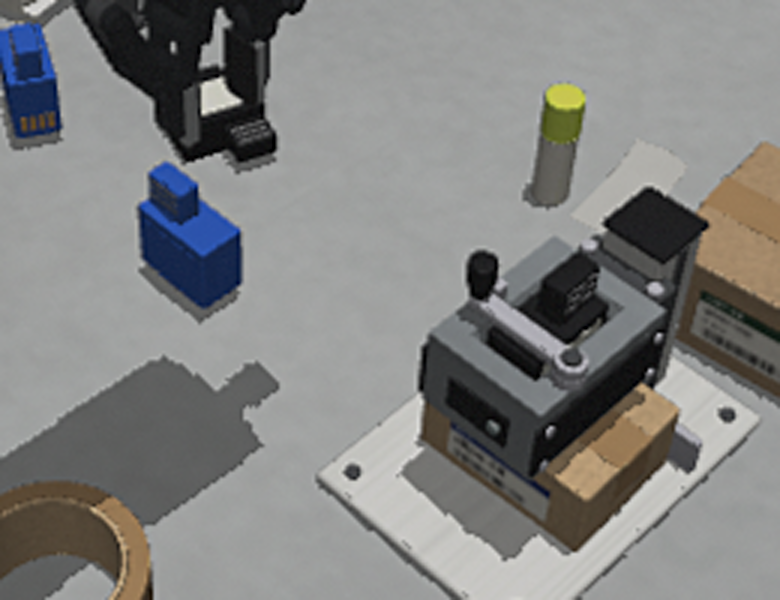

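The final view shows the cartridge seated with its tab (570,285) at the column end. The lever lies across it from (572,360) to the knob (482,275) against the stop. The carton and spent cartridge look undisturbed and the arm is clear.

```bash
python3 -c "
from workcell import job
print(job.job_done())"
```

```text
the job is handed in; nothing more can be done
None
```

The job is handed in: the new cartridge is pressed fully home with its tab at the column end, the lever is across it against its stop, and the spent cartridge and carton were not touched (17.6 s of the 51 s used).

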